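# Flip the reorder tags on the optics stock bins

## Task

Three of the four parts bins have just been refilled, so set the hinged tag in front of each bin to match: gently push the tags that are wrong over with your fingertips until every full bin's tag leans back towards its bin, plain face up, and the nearly empty bin's tag leans out away from its bin, ring face up. Only push, do not pinch the thin tags, and leave the bins and the loose things around them where they stand.

Things in the scene. Friction and masses are not known exactly. Their poses are not given: they have to be found in the camera images.
- station: aluminium breadboard plate 360 x 600 x 12.7 mm lying fixed on the table, with a 25 x 25 mm extruded rail along y on it, the rail's top 37.7 mm above the table. Origin on the table plane, below the middle of the rail; the plate reaches 65 mm to -x and 295 mm to +x of it. The x axis points across the gap from the tags to the bins, y along the row of tags, z up.
- bin_posts: FULL bin: heaped to the rim with 12.7 mm steel posts lying in layers. Loose blue plastic bin 160 deep (x) x 116 wide (y) x 60 mm high, front wall 40 mm high, standing on the plate straight behind one of the four tags (its front wall about 100 mm beyond that tag's hinge). Origin at the centre of its underside, 12.7 mm above the table; axes like the station's.
- bin_holders: FULL bin: packed to the rim with upright 25 mm black post holders. Loose blue plastic bin 160 deep (x) x 116 wide (y) x 60 mm high, front wall 40 mm high, standing on the plate straight behind one of the four tags (its front wall about 100 mm beyond that tag's hinge). Origin at the centre of its underside, 12.7 mm above the table; axes like the station's.
- bin_bases: FULL bin: packed to the rim with stacks of flat grey base plates. Loose blue plastic bin 160 deep (x) x 116 wide (y) x 60 mm high, front wall 40 mm high, standing on the plate straight behind one of the four tags (its front wall about 100 mm beyond that tag's hinge). Origin at the centre of its underside, 12.7 mm above the table; axes like the station's.
- bin_mounts: NEARLY EMPTY bin: only two small mirror mounts (40 x 40 x 10 mm) lie on its floor. Loose blue plastic bin 160 deep (x) x 116 wide (y) x 60 mm high, front wall 40 mm high, standing on the plate straight behind one of the four tags (its front wall about 100 mm beyond that tag's hinge). Origin at the centre of its underside, 12.7 mm above the table; axes like the station's.
- bracket1: black bracket, 30 x 66 mm, fixed on the rail, carrying tag1: an aluminium plate 50 mm wide, 62 mm from hinge pin to free edge, 3 mm thick (rolled edge 5 mm), 30 g. Four brackets 135 mm apart, each straight in front of one bin, in an order that changes. Origin: centre of its underside, 37.7 mm above the table; the hinge pin runs along y 14 mm above it. Axes like the station's: x towards its bin.
- bracket2: black bracket, 30 x 66 mm, fixed on the rail, carrying tag2: an aluminium plate 50 mm wide, 62 mm from hinge pin to free edge, 3 mm thick (rolled edge 5 mm), 30 g. Four brackets 135 mm apart, each straight in front of one bin, in an order that changes. Origin: centre of its underside, 37.7 mm above the table; the hinge pin runs along y 14 mm above it. Axes like the station's: x towards its bin.
- bracket3: black bracket, 30 x 66 mm, fixed on the rail, carrying tag3: an aluminium plate 50 mm wide, 62 mm from hinge pin to free edge, 3 mm thick (rolled edge 5 mm), 30 g. Four brackets 135 mm apart, each straight in front of one bin, in an order that changes. Origin: centre of its underside, 37.7 mm above the table; the hinge pin runs along y 14 mm above it. Axes like the station's: x towards its bin.
- bracket4: black bracket, 30 x 66 mm, fixed on the rail, carrying tag4: an aluminium plate 50 mm wide, 62 mm from hinge pin to free edge, 3 mm thick (rolled edge 5 mm), 30 g. Four brackets 135 mm apart, each straight in front of one bin, in an order that changes. Origin: centre of its underside, 37.7 mm above the table; the hinge pin runs along y 14 mm above it. Axes like the station's: x towards its bin.
- tag1 (a joint): hinge of tag1, rad: 0 upright; +0.61 leaning on its stop towards the bin (plain face up, free edge 36 mm to +x of the pin); -0.61 on its stop away from the bin, towards the robot (face with the dark ring up, free edge 36 mm to -x). In both the free edge is about 102 mm above the table. Light hinge: pushed past upright, the tag falls the rest of the way and stays.
- tag2 (a joint): hinge of tag2, rad: 0 upright; +0.61 leaning on its stop towards the bin (plain face up, free edge 36 mm to +x of the pin); -0.61 on its stop away from the bin, towards the robot (face with the dark ring up, free edge 36 mm to -x). In both the free edge is about 102 mm above the table. Light hinge: pushed past upright, the tag falls the rest of the way and stays.
- tag3 (a joint): hinge of tag3, rad: 0 upright; +0.61 leaning on its stop towards the bin (plain face up, free edge 36 mm to +x of the pin); -0.61 on its stop away from the bin, towards the robot (face with the dark ring up, free edge 36 mm to -x). In both the free edge is about 102 mm above the table. Light hinge: pushed past upright, the tag falls the rest of the way and stays.
- tag4 (a joint): hinge of tag4, rad: 0 upright; +0.61 leaning on its stop towards the bin (plain face up, free edge 36 mm to +x of the pin); -0.61 on its stop away from the bin, towards the robot (face with the dark ring up, free edge 36 mm to -x). In both the free edge is about 102 mm above the table. Light hinge: pushed past upright, the tag falls the rest of the way and stays.
- post_holder: loose black post holder, upright cylinder 25 mm across, 50 mm high, with a small thumbscrew, standing on the plate on the robot's side of the rail, between the two middle tags. Origin at the centre of its underside. Not part of the work.
- mirror_on_post: loose mirror mount on a post and a 50 x 60 mm base, 119 mm high, standing on the table past the +y end of the rail. Origin at the centre of its underside. Not part of the work.
- optics_jar: loose amber jar with a black cap, 52 mm across, 75 mm high, standing on the table past the -y end of the rail. Origin at the centre of its underside. Not part of the work.
Not all that is in view belongs to the job. What is shaped like the bin_mounts but orange is not meant.

How it is judged:
By the outcome, as a careful person would: the job done as asked, in the order asked, and still so for the second after the job is handed in, with the robot touching nothing.
It also fails if it takes over 51 s, if anything falls off the work surface, if the arm or the gripper's body presses on something with over 40 N, if the wrist force passes 120 N, or if a joint passes its speed limit or range.

## Robot

A 6-joint arm with a two-finger parallel gripper is mounted at the origin on the work surface. World frame = base frame: x ahead of the robot, y to its left, z up, the work surface at z = 0. Lengths are in m, angles in rad, forces in N, time in s.
With the tool pointing down it reaches from about 0.35 to 0.775 m from the base axis. Payload 7.3 kg.
Tool frame: the origin (TCP) lies at the very end of the fingers, on their centre line; the grasp point (between the pads) lies 19 mm behind it; z points along the fingers, y is the line along which they close (so a half turn about z gives the same grasp; the last joint's range is limited). The gripper opens to 92 mm and grips with 3 to 60 N. Pads are 19 mm wide; open, the fingers measure 130 mm over their backs; the gripper's body (75 mm by 190 mm) begins 47 mm behind the grasp point.
Start: joints at [-1.374, 0.342, 1.524, -0, 1.275, -0.146], TCP at [0.176, -0.494, 0.227] pointing down, gripper open.
Joint ranges: [-2.53, 2.53], [-0.77, 2.02], [0.04, 2.7], [-1, 4.14], [0.28, 2.66], [-3.11, 3.11]. Speed limits (rad/s): [2.57, 2.57, 3.14, 3.14, 3.14, 3.14].

## Interface

Orientations are given as [roll, pitch, yaw] about the fixed x, y, z axes, in that order (R = Rz(yaw) Ry(pitch) Rx(roll)).
In Python, from cell import robot gives the robot as it stands. The module is installed in compiled form; this text tells all that it offers.
- The arm moves only by the tool arm_command, never from a script. Its argument "moves" is a list of rows, each a list of 3 entries, a list of its own where there are three numbers: the shift along the tool's x, y, z in m, then the turn, a rotation vector about the tool's x, y, z in rad, then the finger opening in m, from 0 to 0.0918. In form: [[[dx, dy, dz], [ax, ay, az], claw], ...]. A call has exactly 5 rows; each row is the pose to reach, as a shift and turn from the pose commanded when the call began, along the tool's axes at that moment; what a row does not reach only later rows make up. A row lasts 1/10 s, in which the tool goes at most 50 mm and 8.59 degrees, less where a joint would pass 70% of its speed; a pose out of reach is approached as far as the arm can. A call with a gripper value outside its range is refused whole. The fingers move at their own pace and stop on an object; "squeeze" is the grip in N (left out, the last holds). Time passes only in rows, so rows that repeat a pose let the fingers close, or fill a call up. It gives the time, the measured TCP pose, the force, the opening and the grip force at its end, in the units of the state.
- robot.observe(): the state, without advancing time (a new reading comes with each control period).
- robot.read_camera(name): name is "scene" or "top" or "wrist"; returns the picture (480x640x3 uint8, red, green, blue); there is no depth.
- robot.camera_model(name): a dict with "fx", "fy", "cx", "cy" (pixels), "R" (3x3) and "t" (3): a world point X has camera coordinates R X + t. Camera axes: x right, y down, z forward; pixel columns grow to the right and rows downward; lengths in m; the calibration is good to about 2 mm. A picture is of the moment at which its call begins: read the wrist's pose just before it. camera_model takes no time and is no camera call; for the wrist camera it gives the pose at the moment of the call.
- robot.hand_in(): hands the job in; it is judged then, once.
The state is a dict: "time": time; "qpos": joint angles; "qvel": joint speeds; "joint_efforts": joint torques, N m; "tool_pos": TCP position; "tool_rot": TCP orientation; "contact_force": force on the tool from outside, world axes, zero at the start; "torque": the same for the moment, N m; "opening": finger opening in m; "grip_force": force on a finger pad.
Only numpy, scipy, OpenCV 4.12 (cv2) and the standard library are available. Lean on these libraries where they do the work, as an engineer would, in place of code of your own. Each camera call takes 0.05 s, during which the arm holds its last target. There are 200 camera calls.

## Working session

There is one attempt and no reset: what is moved stays moved. The work goes in short steps, Python scripts to look and compute and a tool call to move; the robot and the scene stay as the last step left them, time stands still between calls to the robot, and variables do not carry over. Pictures are saved under pics/ and viewed, at most 10 in all, crops included, and the job is handed in when it is done.

Besides the shell and the picture viewer there is one more tool, called after "Emit:" by a JSON object that holds its "method" and its "body", one argument or row to a line. arm_command: Moves the arm, as the interface text tells. Its arguments: {"type":"object","properties":{"moves":{"type":"array"},"squeeze":{"type":"number"}},"required":["moves"]}

```bash
mkdir -p pics; python3 - <<'E'
from cell import robot
import cv2
for n in("scene","top"):
    cv2.imwrite(f"pics/{n}0.png",robot.read_camera(n)[:,:,::-1])
    m=robot.camera_model(n);print(n,m)
print(robot.observe())
E
```

```text
scene {'fx': 565.4651025878595, 'fy': 565.4651025878595, 'cx': 313.5323656212789, 'cy': 239.9827723325819, 'R': array([[ 0.57309955,  0.81948393, -0.00172872],
       [ 0.64915032, -0.45526359, -0.60937584],
       [-0.50016074,  0.34811082, -0.79287962]]), 't': array([-0.35473988, -0.35076685,  1.60794978])}
top {'fx': 459.11784081108465, 'fy': 459.11784081108465, 'cx': 310.4283182301489, 'cy': 231.3890544089189, 'R': array([[-0.07458102, -0.99720873, -0.00352561],
       [-0.9743047 ,  0.0736206 , -0.21286231],
       [ 0.21252771, -0.01244047, -0.97707584]]), 't': array([0.04326211, 0.58485362, 1.00736769])}
{'time': 0.1, 'qpos': array([-1.37398854e+00,  3.42640818e-01,  1.52487939e+00,  2.71053975e-05,
        1.27539407e+00, -1.46033313e-01]), 'qvel': array([ 0.00079156, -0.00013383, -0.00126432,  0.00181368,  0.00064956,
       -0.00104713]), 'joint_efforts': array([ 2.13184561e-03, -4.32004058e+01, -2.44694942e+01,  7.19566480e-02,
        5.26614266e-02, -6.42756709e-05]), 'tool_pos': array([ 0.17643121, -0.49410466,  0.2261355 ]), 'tool_rot': array([-3.14028887e+00, -2.17960813e-04,  3.42833046e-01]), 'contact_force': array([-0.01235998, -0.23359914, -0.38026761]), 'torque': array([ 0.03570763, -0.01950421,  0.03720577]), 'grip_force': 0.0, 'opening': 0.09167967317183956}
```

View pics/top0.png

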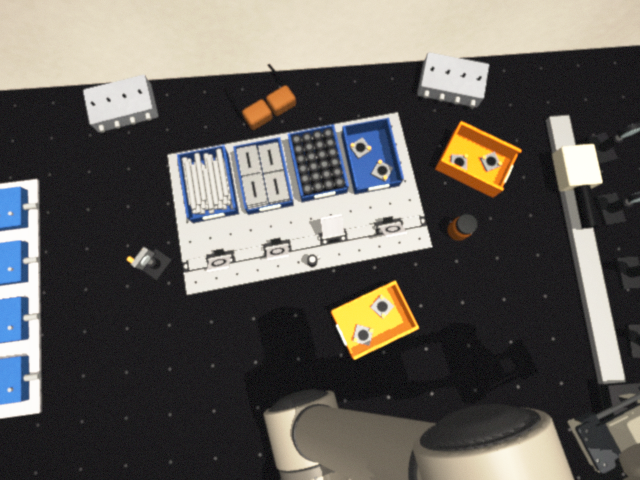

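View pics/scene0.png

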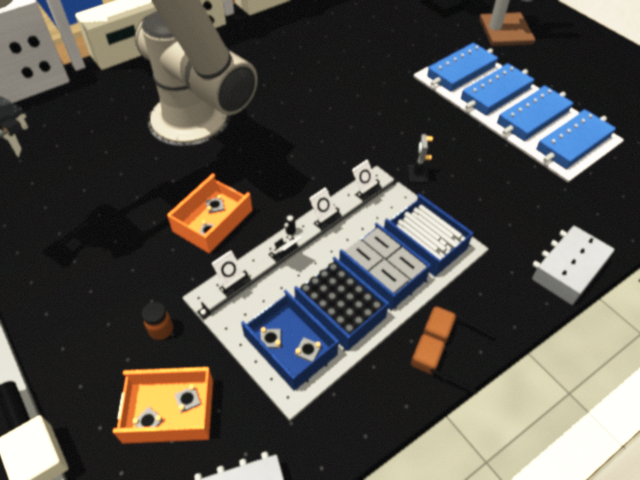

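The top view shows the bins left to right as posts (205,185), bases (262,175), holders (317,160) and blue mounts (372,155). Orange lookalike bins are at (478,158) and (375,320). The tags are at (220,260), (277,248), (332,228) and (390,227). In the scene view a ring shows at (365,177), (323,206) and (228,268), but not at the tag by (285,245). So the wrong tags look to be the posts and bases ones. I'll measure them and check in one crop.

```bash
cat > h.py <<'E'
import numpy as np, cv2
from cell import robot
from scipy.spatial.transform import Rotation as Ro
def ray(m,uv,z):
    d=m["R"].T@np.array([(uv[0]-m["cx"])/m["fx"],(uv[1]-m["cy"])/m["fy"],1]); c=-m["R"].T@m["t"]
    return c+d*(z-c[2])/d[2]
def proj(m,X):
    p=m["R"]@X+m["t"]; return np.array([m["fx"]*p[0]/p[2]+m["cx"],m["fy"]*p[1]/p[2]+m["cy"]])
E
python3 - <<'E'
from h import *
t=cv2.imread("pics/top0.png");s=cv2.imread("pics/scene0.png")
mt,ms=robot.camera_model("top"),robot.camera_model("scene")
# blue bins in top view -> rim centres at z=.0727 ; plate hull -> corners
hsv=cv2.cvtColor(t,cv2.COLOR_BGR2HSV)
pl=((hsv[...,1]<60)&(hsv[...,2]>120)).astype(np.uint8)
bl=cv2.inRange(hsv,(105,120,40),(125,255,255))
msk=((pl>0)|(bl>0)).astype(np.uint8); msk[:, :160]=0; msk[:,440:]=0; msk[:105]=0; msk[300:]=0
c=max(cv2.findContours(msk,0,2)[0],key=cv2.contourArea)
P=np.array([ray(mt,p,.0127)[:2] for p in cv2.convexHull(c)[:,0].astype(float)],np.float32)
r=cv2.minAreaRect(P);b=cv2.boxPoints(r);print("rect",r,"\n",b)
b=b.astype(float)
i=np.argsort(b[:,0]);near=b[i[:2]];near=near[np.argsort(near[:,1])];e=near[1]-near[0];e/=np.linalg.norm(e)
ex=np.array([e[1],-e[0]]);O=near.mean(0)+.065*ex
yaw=np.arctan2(ex[1],ex[0]);print("origin",O,"yaw",yaw)
W=lambda x,y,z:np.r_[O+x*ex+y*e,z]
for k,y in enumerate((.2025,.0675,-.0675,-.2025)):
    print(y,"hinge",W(0,y,.0517))
    for m,im in((mt,t),(ms,s)):
        for sgn,col in((1,(0,255,0)),(-1,(0,0,255))):   # green: leaning to bin, red: leaning out
            for yy in(-.025,.025):
                p=proj(m,W(sgn*.036,y+yy,.102)); cv2.circle(im,tuple(int(round(v*8)) for v in p),8,col,-1,shift=3)
A=cv2.resize(t[200:300,165:440],(792,288),interpolation=2);B=cv2.resize(s[150:320,180:440],(454,297),interpolation=2)
C=np.zeros((590,792,3),np.uint8);C[:288]=A;C[290:587,:454]=B
cv2.imwrite("pics/c1.png",C)
E
```

```text
rect ((0.6814898252487183, 0.02755555510520935), (0.3631921112537384, 0.6026600003242493), 6.795722007751465) 
 [[ 0.4655133   0.3052803 ]
 [ 0.53682595 -0.29314563]
 [ 0.89746636 -0.2501692 ]
 [ 0.8261537   0.34825674]]
origin [0.56571295 0.01375878] yaw 0.11860774230015622
0.2025 hinge [0.54175116 0.21483608 0.0517    ]
0.0675 hinge [0.55772569 0.08078454 0.0517    ]
-0.0675 hinge [ 0.57370022 -0.05326699  0.0517    ]
-0.2025 hinge [ 0.58967475 -0.18731853  0.0517    ]
```

View pics/c1.png

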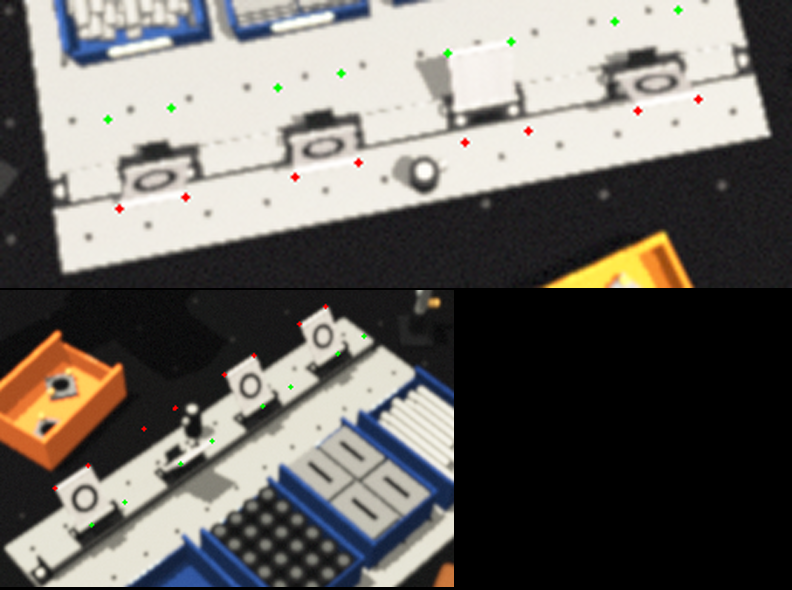

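The overlay fits: the posts tag (y=+0.2025) and the bases tag (y=+0.0675) sit on the red "leaning out" marks with rings showing, and both need pushing. The holders tag is on green (plain) and the mounts tag is on red (ring), so both are already right. I'll start by moving over towards the bases tag with the fingers closing.

Emit:
{"method": "arm_command", "body": {
  "moves": [
    [[0.037, -0.033, 0.006], [0, 0, 0.045], 0],
    [[0.074, -0.066, 0.012], [0, 0, 0.09], 0],
    [[0.111, -0.099, 0.018], [0, 0, 0.135], 0],
    [[0.148, -0.132, 0.024], [0, 0, 0.18], 0],
    [[0.185, -0.165, 0.03], [0, 0, 0.224], 0]
  ],
  "squeeze": 5
}}

```text
time: 0.6
tool_pos: [0.2956, -0.275, 0.1963]
tool_rot: [-3.141, -0.0, 0.116]
contact_force: [0.4, -0.2, -0.2]
opening: 0.0567
grip_force: 0.0
```

```bash
cat > g.py <<'E'
from h import *
import sys
O=np.array([.56571,.01376]);yaw=.1186
ex=np.array([np.cos(yaw),np.sin(yaw)]);ey=np.array([-ex[1],ex[0]])
s=robot.observe();R=Ro.from_euler("xyz",s["tool_rot"]).as_matrix()
p=s["tool_pos"];d=p[:2]-O
print("t",s["time"],"pos",p.round(4),"st",(d@ex).round(4),(d@ey).round(4),"rot",s["tool_rot"].round(3),"open",round(s["opening"],4),"F",s["contact_force"].round(2))
for a in sys.argv[1:]:
    x,y,z=map(float,a.split(","));W=np.r_[O+x*ex+y*ey,z]
    print(a,"tool shift",(R.T@(W-p)).round(4))
E
python3 g.py=-1 2>/dev/null; python3 g.py " -.085,.0675,.13"
```

```text
t 0.6 pos [ 0.2956 -0.275   0.1963] st -0.3024 -0.2548 rot [-3.141 -0.     0.116] open 0.0567 F [ 0.43 -0.2  -0.17]
 -.085,.0675,.13 tool shift [ 0.2166 -0.3228  0.0664]
```

Emit:
{"method": "arm_command", "body": {
  "moves": [
    [[0.027, -0.041, 0.002], [0, 0, 0], 0],
    [[0.054, -0.082, 0.004], [0, 0, 0], 0],
    [[0.081, -0.123, 0.006], [0, 0, 0], 0],
    [[0.108, -0.164, 0.008], [0, 0, 0], 0],
    [[0.135, -0.205, 0.01], [0, 0, 0], 0]
  ]
}}

```text
time: 1.1
tool_pos: [0.4054, -0.0553, 0.1866]
tool_rot: [3.141, -0.0, 0.119]
contact_force: [1.9, 0.0, 0.3]
opening: 0.0164
grip_force: 0.0
```

Emit:
{"method": "arm_command", "body": {
  "moves": [
    [[0.02, -0.03, 0.015], [0, 0, 0], 0],
    [[0.04, -0.06, 0.03], [0, 0, 0], 0],
    [[0.06, -0.09, 0.045], [0, 0, 0], 0],
    [[0.08, -0.117, 0.057], [0, 0, 0], 0],
    [[0.08, -0.117, 0.057], [0, 0, 0], 0]
  ]
}}

```text
time: 1.6
tool_pos: [0.4709, 0.0712, 0.1279]
tool_rot: [-3.141, 0.002, 0.122]
contact_force: [0.7, -0.6, 0.3]
opening: 0.0007
grip_force: 0.0
```

```bash
python3 g.py " -.075,.0675,.085" " .022,.0675,.085"
```

```text
t 1.6 pos [0.4709 0.0712 0.1279] st -0.0874 0.0683 rot [-3.141e+00  2.000e-03  1.220e-01] open 0.0007 F [ 0.68 -0.62  0.34]
 -.075,.0675,.085 tool shift [0.0125 0.0008 0.0428]
 .022,.0675,.085 tool shift [0.1095 0.0012 0.0426]
```

Emit:
{"method": "arm_command", "body": {
  "moves": [
    [[0.006, 0, 0.022], [0, 0, 0], 0],
    [[0.012, 0, 0.043], [0, 0, 0], 0],
    [[0.012, 0, 0.043], [0, 0, 0], 0],
    [[0.02, 0, 0.043], [0, 0, 0], 0],
    [[0.03, 0, 0.043], [0, 0, 0], 0]
  ]
}}

```text
time: 2.1
tool_pos: [0.5013, 0.0716, 0.0879]
tool_rot: [3.141, -0.002, 0.118]
contact_force: [0.5, -0.2, 1.2]
opening: 0.0004
grip_force: 0.0
```

Emit:
{"method": "arm_command", "body": {
  "moves": [
    [[0.01, 0, 0], [0, 0, 0], 0],
    [[0.019, 0, 0], [0, 0, 0], 0],
    [[0.028, 0, 0], [0, 0, 0], 0],
    [[0.037, 0, 0], [0, 0, 0], 0],
    [[0.046, 0, 0], [0, 0, 0], 0]
  ]
}}

```text
time: 2.6
tool_pos: [0.5468, 0.0774, 0.0867]
tool_rot: [3.141, -0.0, 0.119]
contact_force: [0.4, -0.1, -0.3]
opening: 0.0005
grip_force: 0.0
```

Emit:
{"method": "arm_command", "body": {
  "moves": [
    [[0.006, 0, 0], [0, 0, 0], 0],
    [[0.012, 0, 0], [0, 0, 0], 0],
    [[0.018, 0, 0], [0, 0, 0], 0],
    [[0.024, 0, 0], [0, 0, 0], 0],
    [[0.024, 0, 0], [0, 0, 0], 0]
  ]
}}

```text
time: 3.1
tool_pos: [0.5706, 0.0802, 0.0867]
tool_rot: [3.141, -0.001, 0.119]
contact_force: [0.5, -0.3, -0.5]
opening: 0.0004
grip_force: 0.0
```

```bash
python3 g.py; python3 - <<'E'
from h import *
C=np.vstack([cv2.resize(robot.read_camera("scene")[120:330,160:460,::-1],(600,420))]);cv2.imwrite("pics/c2.png",C)
E
```

```text
t 3.1 pos [0.5706 0.0802 0.0867] st 0.0128 0.0654 rot [ 3.141e+00 -1.000e-03  1.190e-01] open 0.0004 F [ 0.46 -0.26 -0.5 ]
```

View pics/c2.png

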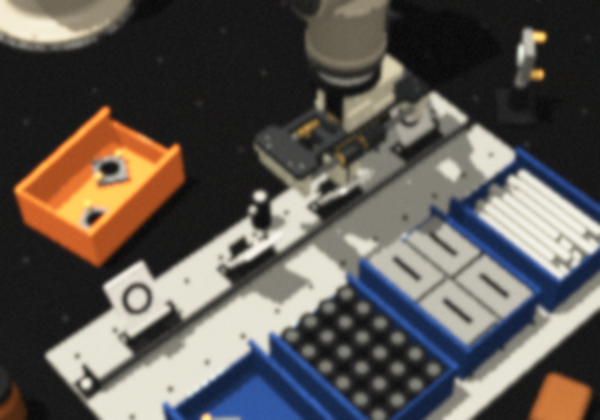

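The bases tag at (335,190) has tipped to the bin side. I'll retreat, shift along +y and do the posts tag the same way.

Emit:
{"method": "arm_command", "body": {
  "moves": [
    [[-0.02, 0, 0], [0, 0, 0], 0],
    [[-0.045, 0, 0], [0, 0, 0], 0],
    [[-0.07, 0, 0], [0, 0, 0], 0],
    [[-0.088, 0, 0], [0, 0, 0], 0],
    [[-0.088, -0.03, 0], [0, 0, 0], 0]
  ]
}}

```text
time: 3.65
tool_pos: [0.4768, 0.0976, 0.0867]
tool_rot: [3.141, 0.002, 0.115]
contact_force: [-0.3, 0.5, 0.1]
opening: 0.0005
grip_force: 0.0
```

Emit:
{"method": "arm_command", "body": {
  "moves": [
    [[0, -0.03, 0], [0, 0, 0], 0],
    [[0, -0.06, 0], [0, 0, 0], 0],
    [[0, -0.09, 0], [0, 0, 0], 0],
    [[0, -0.107, 0], [0, 0, 0], 0],
    [[0, -0.107, 0], [0, 0, 0], 0]
  ]
}}

```text
time: 4.15
tool_pos: [0.4656, 0.2075, 0.0868]
tool_rot: [-3.141, -0.0, 0.122]
contact_force: [0.7, 0.2, -0.5]
opening: 0.0004
grip_force: 0.0
```

```bash
python3 g.py " .0128,.2025,.0865"
```

```text
t 4.15 pos [0.4656 0.2075 0.0868] st -0.0765 0.2043 rot [-3.141 -0.     0.122] open 0.0004 F [ 0.72  0.2  -0.5 ]
 .0128,.2025,.0865 tool shift [0.0893 0.002  0.0003]
```

Emit:
{"method": "arm_command", "body": {
  "moves": [
    [[0.01, 0.001, 0], [0, 0, 0], 0],
    [[0.02, 0.002, 0], [0, 0, 0], 0],
    [[0.029, 0.002, 0], [0, 0, 0], 0],
    [[0.038, 0.002, 0], [0, 0, 0], 0],
    [[0.047, 0.002, 0], [0, 0, 0], 0]
  ]
}}

```text
time: 4.65
tool_pos: [0.5142, 0.2089, 0.0866]
tool_rot: [3.141, 0.0, 0.118]
contact_force: [0.5, 0.6, -0.4]
opening: 0.0006
grip_force: 0.1
```

Emit:
{"method": "arm_command", "body": {
  "moves": [
    [[0.009, 0, 0], [0, 0, 0], 0],
    [[0.018, 0, 0], [0, 0, 0], 0],
    [[0.027, 0, 0], [0, 0, 0], 0],
    [[0.035, 0, 0], [0, 0, 0], 0],
    [[0.042, 0, 0], [0, 0, 0], 0]
  ]
}}

```text
time: 5.15
tool_pos: [0.5556, 0.2145, 0.0866]
tool_rot: [3.142, -0.0, 0.119]
contact_force: [-0.9, 0.3, -0.4]
opening: 0.0007
grip_force: 0.0
```

Emit:
{"method": "arm_command", "body": {
  "moves": [
    [[0, 0, 0], [0, 0, 0], 0],
    [[-0.02, 0, 0], [0, 0, 0], 0],
    [[-0.045, 0, 0], [0, 0, 0], 0],
    [[-0.07, 0, 0], [0, 0, 0], 0],
    [[-0.09, 0, 0], [0, 0, 0], 0]
  ]
}}

```text
time: 5.65
tool_pos: [0.4638, 0.2035, 0.0866]
tool_rot: [3.141, 0.001, 0.119]
contact_force: [0.2, -0.3, -0.8]
opening: 0.0001
grip_force: 0.0
```

Emit:
{"method": "arm_command", "body": {
  "moves": [
    [[-0.01, 0, -0.04], [0, 0, 0], 0],
    [[-0.02, 0, -0.08], [0, 0, 0], 0],
    [[-0.03, 0, -0.12], [0, 0, 0], 0],
    [[-0.03, 0, -0.14], [0, 0, 0], 0],
    [[-0.03, 0, -0.14], [0, 0, 0], 0]
  ]
}}

```text
time: 6.15
tool_pos: [0.4368, 0.2006, 0.23]
tool_rot: [-3.141, -0.007, 0.119]
contact_force: [0.4, 0.4, -0.4]
opening: 0.0
grip_force: 0.0
```

```bash
python3 g.py; python3 - <<'E'
from h import *
s=cv2.resize(robot.read_camera("scene")[120:330,160:460,::-1],(420,294));t=cv2.resize(robot.read_camera("top")[100:310,120:450,::-1],(462,294))
C=np.zeros((590,462,3),np.uint8);C[:294,:420]=s;C[296:]=t
cv2.imwrite("pics/c3.png",C)
E
```

```text
t 6.15 pos [0.4368 0.2006 0.23  ] st -0.1059 0.2008 rot [-3.141 -0.007  0.119] open 0.0 F [ 0.44  0.42 -0.43]
```

View pics/c3.png

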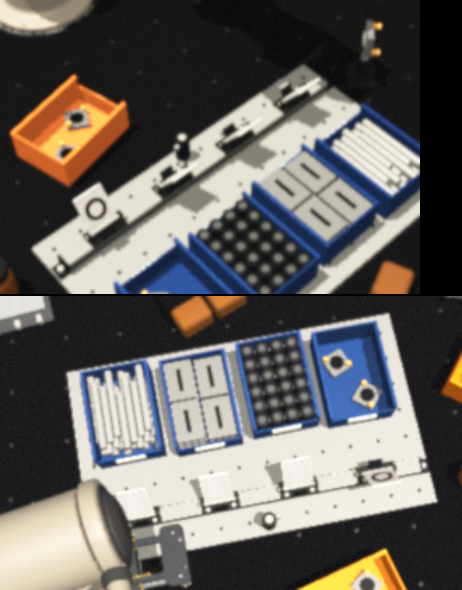

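Both views show the three tags by the full bins plain face up, leaning to their bins: top crop (138,500), (218,490) and (297,475). The mounts tag at (378,470) shows its ring. The bins and loose things haven't moved, and the arm is clear.

```bash
python3 -c "
from cell import robot
print(robot.hand_in())"
```

```text
the job is handed in; nothing more can be done
None
```

The job is handed in: I pushed the posts and bases tags over to lean towards their full bins. The holders tag (plain face up) and the nearly empty mounts bin's tag (ring face up) were already right, so I left them alone.

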